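# Tare the bench force gauge and proof-press a thin-walled cap

### The arm

A 6-joint arm with a two-finger parallel gripper is mounted at the origin on the work surface. World frame = base frame: x ahead of the robot, y to its left, z up, the work surface at z = 0. Lengths are in m, angles in rad, forces in N, time in s.
With the tool pointing down it reaches from about 0.35 to 0.975 m from the base axis. Payload 17.4 kg.
Tool frame: the origin (TCP) lies on the centre line of the jaws, within the pads' length; the fingertips stand 17 mm ahead of it and the grasp point (between the pads) lies 2 mm behind it; z points along the fingers, x is the direction in which the jaws open and shut, and the axes are right-handed (so a half turn about z gives the same grasp; the last joint's range is limited). The gripper opens to 85 mm and grips with 20 to 120 N. Pads are 22 mm wide; open, the fingers measure 114 mm over their backs; the gripper's body (76 mm by 85 mm) begins 54 mm behind the grasp point. The pads swing forward as they close: fully open they stand 13 mm farther back than shut.
Start: joints at [1.129, 0.116, 1.442, -0, 1.584, -0.038], TCP at [0.265, 0.621, 0.248] pointing down, gripper open.
Joint ranges: [-2.83, 2.83], [-0.83, 2.19], [0.07, 2.5], [-1.14, 4.28], [0.01, 3], [-2.97, 2.97]. Speed limits (rad/s): [1.89, 1.89, 2.22, 3.14, 3.14, 3.14].

### API

Orientations are given as a 3x3 rotation matrix whose columns are the frame's x, y, z axes.
In Python, from cell import state, get_image, hand_in gives the robot as it stands. The module is installed in compiled form; this text tells all that it offers.
- The arm moves only by the tool jog_arm, never from a script. Its argument "rows" is a list of rows, each an object of numbers: "dx", "dy", "dz": the shift along the tool's x, y, z in cm; "turn": the turn about the tool's z in degrees. In form: [{"dx": .., "dy": .., "dz": .., "turn": ..}, ...]. A call has 1 to 20 rows; each row is the pose to reach, as a shift and turn from the pose measured when the call began, along the tool's axes at that moment; what a row does not reach only later rows make up. A row lasts 1/10 s, in which the tool goes at most 50 mm and 8.59 degrees, less where a joint would pass 70% of its speed; a pose out of reach is approached as far as the arm can. A call with a gripper value outside its range is refused whole. "grip" is the opening, from 0 (shut) to 1 (fully open), set as the call begins (left out, the last holds). The fingers move at their own pace and stop on an object; "squeeze" is the grip in N (left out, the last holds). Time passes only in rows, so rows that repeat a pose let the fingers close. It gives the time, the measured TCP pose, the force and the opening at its end, in the units of the state.
- state(): the state, without advancing time (a new reading comes with each control period).
- get_image(name): name is "scene" or "top" or "wrist"; returns a dict with "image" (480x640x3 uint8, red, green, blue), "mtx" (3x3 intrinsics, pixels), "position" and "rotation" of the camera in the world. Camera axes: x right, y down, z forward; pixel columns grow to the right and rows downward; lengths in m; the calibration is good to about 2 mm. A picture is of the moment at which its call begins. There is no depth.
- hand_in(): hands the job in, once; it reports no verdict.
The state is a dict: "clock": time; "qpos": joint angles; "joint_vel": joint speeds; "tau": joint torques, N m; "ee_pos": TCP position; "orientation": TCP orientation; "wrist_force": force on the tool from outside, world axes, zero at the start; "torque": the same for the moment, N m; "finger_gap": finger opening in m.
Only numpy, scipy, OpenCV 4.12 (cv2) and the standard library are available. Lean on these libraries where they do the work, as an engineer would, in place of code of your own. Each camera call takes 0.05 s, during which the arm holds its last target. There are 200 camera calls.

### The job

Take the white cap out of the blue tray with a light grip (it is thin-walled) and stand it upright in the middle of the force gauge's round steel pad. Once it stands there, let go of, turn the gauge's black tare knob anticlockwise until its red pointer is fully back on the zero stop; then proof-press the cap: press straight down on its top, never on the bare pad, with 10 to 15 N for a good second (18 N cracks it), and let go. Leave the cap standing on the pad and the pointer at zero, and leave the other two caps, the brass weight, the bottle and the cup where they are.

Things in the scene. Friction and masses are not known exactly. Their poses are not given: they have to be found in the camera images.
- cap_white: The white thin-walled moulded plastic cap, closed on top, rigid, about 40 g, spoiled by a grip of over 45 N a finger: a round body 40 mm across with straight sides up to 26 mm, then a cone to a flat top 30 mm across at 34 mm. Origin at the centre of its underside, z up. It stands in the tray beside two caps of the same shape, one orange and one green, in any order, 72 mm from centre to centre.
- tray: The shallow blue tray that the three caps stand in, fixed: 100 mm (its x) by 240 mm (its y, the direction of the row of caps), rim 14 mm high, wall and floor 4 to 5 mm thick. Origin at the centre of its underside.
- gauge: The white box of the force gauge, with a blue band, fixed to the table: 150 mm (its x) by 250 mm (its y) by 50 mm high. Origin at the centre of its underside. The white dial (122 mm across with its rim, lying flat in the top) is centred at y = +62 mm, the round pad at y = -62 mm.
- pad_top (a point): Centre of the upper face of the round steel pad, 56 mm across, 72 mm above the table when unloaded. The pad is 8 mm thick and moves straight down on a spring.
- pad (a joint): How far the pad is pressed down, in m: 0 up, 0.0072 at the bottom. Spring of 3 N per mm (preload 0.3 N): 10 N at 0.0033, 15 N at 0.0050, 18 N at 0.0060. The cap's own weight lowers it by some 0.1 mm. A red tongue on the pad's +x side shows the travel on a white scale block (top 70 mm above the table, 46 to 54 mm from the pad's axis): green band 10 to 15 N, red from 18 N.
- tare (a joint): Angle of the tare knob and its red pointer, in rad: 0 on the zero stop (blue mark, pointing along the gauge's +y), growing clockwise seen from above, up to 3.1. It starts between 1.2 and 2.8, stays where it is left (friction 0.03 N m), does not move the pad, and is turned back anticlockwise.
- knob_top (a point): Centre of the top of the black knurled round tare knob in the middle of the dial, which carries the red pointer: 30 mm across, 26 mm tall, top 81 mm above the table, its axis upright. The pointer blade lies about 25 mm below this point, reaching 47 mm from the axis.
- cap_orange: Orange cap, same shape as the white one; a bystander in the tray. Origin at the centre of its underside.
- cap_green: Green cap, same shape as the white one; a bystander in the tray. Origin at the centre of its underside.
- weight: Small brass cylinder, 22 mm across, 24 mm tall; bystander. Origin at the centre of its underside.
- alcohol: Clear bottle with a red cap, 52 mm across, 130 mm tall; bystander. Origin at the centre of its underside.
- cup: Grey open cup, 68 mm across, 80 mm tall; bystander. Origin at the centre of its underside.

How it is judged:
By the outcome, as a careful person would: the job done as asked, in the order asked, and still so for the second after the job is handed in, with the robot touching nothing.
It also fails if it takes over 69 s, if anything falls off the work surface, if the arm or the gripper's body presses on something with over 40 N, if the wrist force passes 120 N, or if a joint passes its speed limit or range.

## Working session

There is one attempt and no reset: what is moved stays moved. The work goes in short steps, Python scripts to look and compute and a tool call to move; the robot and the scene stay as the last step left them, time stands still between calls to the robot, and variables do not carry over. Pictures are saved under pics/ and viewed, about 8 in all and at most 12, crops included, and the job is handed in when it is done.

Besides the shell and the picture viewer there is one more tool, called after "Call:" as a command line: name --argument value ..., lists and objects as JSON in quotes. jog_arm: Moves the arm, as the interface text tells. Its arguments: {"type":"object","properties":{"rows":{"type":"array","items":{"type":"object","properties":{"dx":{"type":"number"},"dy":{"type":"number"},"dz":{"type":"number"},"turn":{"type":"number"}}}},"grip":{"type":"number"},"squeeze":{"type":"number"}},"required":["rows"]}

```bash
mkdir -p pics
cat > h.py <<'E'
import numpy as np, cv2
from cell import state, get_image, hand_in
def shot(name,fn=None):
    d=get_image(name); d={k:(np.array(v)) for k,v in d.items()}
    if fn: cv2.imwrite('pics/'+fn,d['image'][:,:,::-1])
    return d
def ray(d,u,v,z):
    r=d['rotation']@np.linalg.inv(d['mtx'])@np.array([u,v,1.]); p=d['position']
    return p+r*(z-p[2])/r[2]
def proj(d,P):
    c=d['mtx']@(d['rotation'].T@(np.array(P,float)-d['position'])); return c[:2]/c[2]
def st():
    s=state(); print('t',round(s['clock'],2),'tcp',np.round(s['ee_pos'],4),'F',np.round(s['wrist_force'],1),'gap',round(float(s['finger_gap']),4),'\nR',np.round(s['orientation'],3).tolist(),'q',np.round(s['qpos'],2)); return s
E
python3 - <<'E'
from h import *
st()
t=shot('top','top0.png'); s=shot('scene','scene0.png')
cv2.imwrite('pics/both0.png',cv2.resize(np.vstack([t['image'],s['image']])[:,:,::-1],(400,600)))
print(t['position'],t['rotation'].round(3),t['mtx'],s['position'])
E
```

```text
t 0.0 tcp [0.2652 0.6206 0.2476] F [ 0.4 -0.2 -1.7] gap 0.0853 
R [[0.393, 0.92, -0.0], [0.92, -0.393, -0.001], [-0.001, -0.0, -1.0]] q [ 1.13  0.12  1.44  0.    1.58 -0.04]
[0.46820157 0.01867835 1.33939664] [[ 0.019 -0.994  0.11 ]
 [-1.    -0.021 -0.019]
 [ 0.021 -0.11  -0.994]] [[489.63409741   0.         323.497147  ]
 [  0.         489.63409741 240.39624295]
 [  0.           0.           1.        ]] [ 1.3104214  -0.60276548  0.68166511]
```

View pics/top0.png

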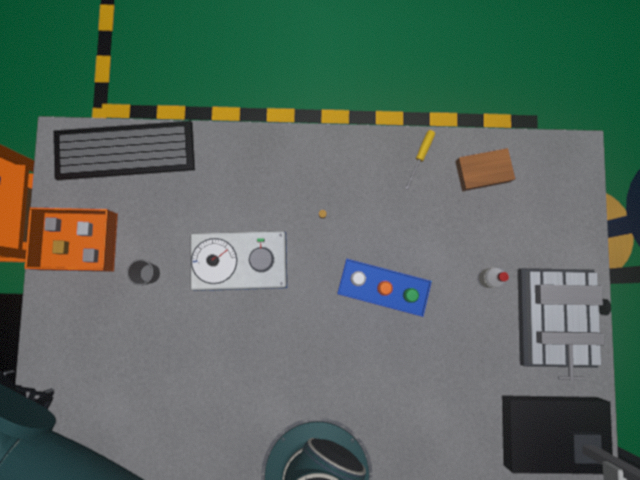

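View pics/scene0.png

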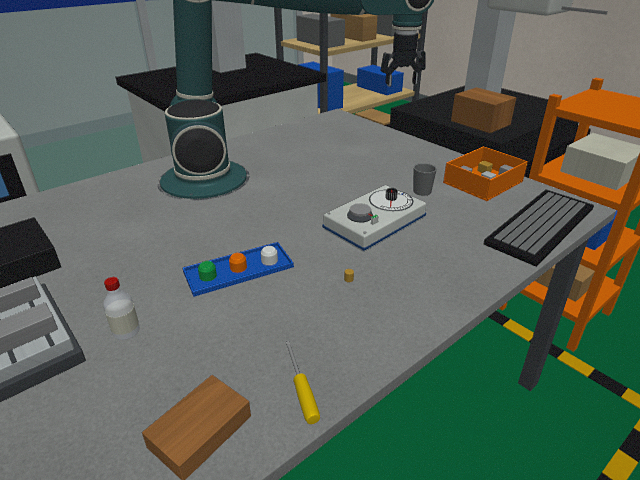

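The top view shows the caps in a row: white (359,279), orange (386,288), green (412,295). The gauge pad is at (261,259), the knob at (213,261), and the pointer points up and to the right. The scene view agrees, with the white cap nearest the gauge.

Run:
```python
from h import *
t=shot('top'); im=t['image'].astype(int); hsv=cv2.cvtColor(t['image'],cv2.COLOR_RGB2HSV)
def cen(m,box):
    u0,v0,u1,v1=box; k=np.zeros(m.shape,np.uint8); k[v0:v1,u0:u1]=m[v0:v1,u0:u1]
    n,l,s,c=cv2.connectedComponentsWithStats(k); i=1+np.argmax(s[1:,4]); return c[i],s[i]
H,S,V=[hsv[...,i].astype(int) for i in range(3)]
box=(335,255,435,320)
for n,m in dict(white=(S<60)&(V>150),orange=(H<20)&(S>150)&(V>120),green=(H>45)&(H<85)&(S>120)).items():
    c,s=cen(m,(348,268,372,290) if n=='white' else box); print(n,c,s,ray(t,*c,0.025).round(4))
c,s=cen((H>100)&(H<130)&(S>130),box)
k=((H>100)&(H<130)&(S>130)).astype(np.uint8); k[:255]=0;k[320:]=0;k[:,:335]=0;k[:,435:]=0
r=cv2.minAreaRect(np.argwhere(k)[:,::-1].astype(np.float32)); print('tray',r,ray(t,*r[0],0.012).round(4))
# gauge top
k=((V>140)&(S<50)).astype(np.uint8); k2=np.zeros_like(k); k2[225:297,185:292]=k[225:297,185:292]
b=cv2.boxPoints(cv2.minAreaRect(np.argwhere(k2)[:,::-1].astype(np.float32))); print('gauge',[ray(t,*p,0.05)[:2].round(4).tolist() for p in b])
P=np.array([ray(t,*p,0.05)[:2] for p in b]);print('centre',P.mean(0))
cv2.imwrite('pics/g.png',cv2.resize(t['image'][220:320,180:440,::-1],None,fx=3,fy=3,interpolation=cv2.INTER_CUBIC))
```

```text
white [358.40714286 277.84285714] [352 272  14  13 140] [ 0.5148 -0.1018  0.025 ]
orange [384.77952756 287.66141732] [379 282  13  12 127] [ 0.4899 -0.1729  0.025 ]
green [410.87671233 294.84931507] [404 289  14  13 146] [ 0.4721 -0.2431  0.025 ]
tray ((384.297119140625, 287.21099853515625), (88.02703857421875, 36.08085250854492), 14.826481819152832) [ 0.4913 -0.1735  0.012 ]
gauge [[0.624, 0.3484], [0.6363, 0.0997], [0.4867, 0.0915], [0.4753, 0.3371]]
centre [0.55558114 0.21918813]
```

View pics/g.png

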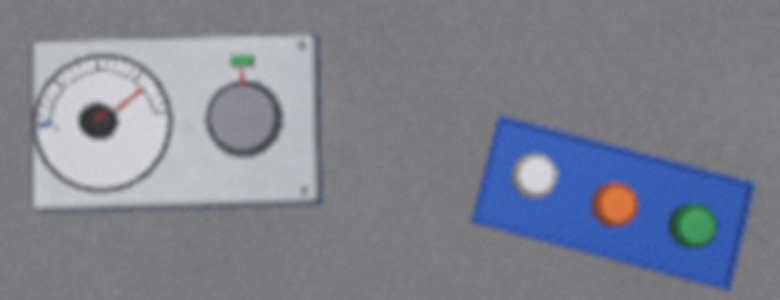

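The pointer stands about 2.4 rad from zero and needs about 140° anticlockwise. Moving above the white cap for a closer look.

Call:
jog_arm --rows '[{"dx": -56.7,"dy": 51.4,"dz": 5,"turn": 83.7},{"dx": -56.7,"dy": 51.4,"dz": 5,"turn": 83.7},{"dx": -56.7,"dy": 51.4,"dz": 5,"turn": 83.7},{"dx": -56.7,"dy": 51.4,"dz": 5,"turn": 83.7},{"dx": -56.7,"dy": 51.4,"dz": 5,"turn": 83.7},{"dx": -56.7,"dy": 51.4,"dz": 5,"turn": 83.7},{"dx": -56.7,"dy": 51.4,"dz": 5,"turn": 83.7},{"dx": -56.7,"dy": 51.4,"dz": 5,"turn": 83.7},{"dx": -56.7,"dy": 51.4,"dz": 5,"turn": 83.7},{"dx": -56.7,"dy": 51.4,"dz": 5,"turn": 83.7},{"dx": -56.7,"dy": 51.4,"dz": 5,"turn": 83.7},{"dx": -56.7,"dy": 51.4,"dz": 5,"turn": 83.7},{"dx": -56.7,"dy": 51.4,"dz": 5,"turn": 83.7},{"dx": -56.7,"dy": 51.4,"dz": 5,"turn": 83.7},{"dx": -56.7,"dy": 51.4,"dz": 5,"turn": 83.7},{"dx": -56.7,"dy": 51.4,"dz": 5,"turn": 83.7},{"dx": -56.7,"dy": 51.4,"dz": 5,"turn": 83.7},{"dx": -56.7,"dy": 51.4,"dz": 5,"turn": 83.7},{"dx": -56.7,"dy": 51.4,"dz": 5,"turn": 83.7},{"dx": -56.7,"dy": 51.4,"dz": 5,"turn": 83.7}]' --grip 0.7 --squeeze 25

```text
clock: 2.15
ee_pos: [0.5149, -0.1017, 0.1985]
orientation: [[0.958, -0.288, 0.0], [-0.288, -0.958, -0.001], [0.0, 0.001, -1.0]]
wrist_force: [0.0, -0.7, 0.8]
finger_gap: 0.0598
```

Run:
```python
from h import *
st(); w=shot('wrist','w1.png'); print(w['position'],w['rotation'].round(3).tolist(),w['mtx'][0,0])
```

```text
t 2.15 tcp [ 0.5149 -0.1017  0.1985] F [ 0.  -0.7  0.8] gap 0.0598 
R [[0.958, -0.288, 0.0], [-0.288, -0.958, -0.001], [0.0, 0.001, -1.0]] q [-0.24 -0.2   1.83 -0.    1.51  0.05]
[ 0.53379836 -0.03991912  0.32527152] [[0.958, -0.279, -0.074], [-0.288, -0.925, -0.247], [0.001, 0.258, -0.966]] 429.02897916411746
```

View pics/w1.png

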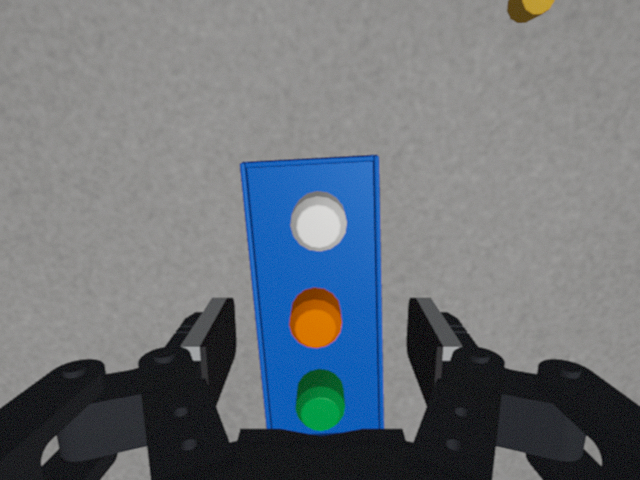

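The wrist view shows the white cap at about (319,222). Its bright top disc is easy to separate, and the jaws straddle the tray's short direction.

Run:
```python
from h import *
s=st(); w=shot('wrist'); hsv=cv2.cvtColor(w['image'],cv2.COLOR_RGB2HSV)
H,S,V=cv2.split(hsv); m=((S<60)&(V>90)).astype(np.uint8); m[:180]=0;m[265:]=0;m[:,:270]=0;m[:,370:]=0
print(np.percentile(V[m>0],[5,25,50,75,95]))
P=[]
for th,z in ((200,0.0385),(90,None)):
    k=m*(V>th); c=max(cv2.findContours(k.astype(np.uint8),cv2.RETR_EXTERNAL,cv2.CHAIN_APPROX_NONE)[0],key=cv2.contourArea); print(th,cv2.boundingRect(c))
    e=cv2.fitEllipse(cv2.convexHull(c)); print(e)
    for zz in (0.0385,0.022): print(zz,ray(w,*e[0],zz).round(4))
# tray edges -> orientation: blue minAreaRect of upper part
b=((H>100)&(H<130)&(S>130)).astype(np.uint8)
rows=range(180,290,5)
L=[];Rr=[]
for r in rows:
    x=np.flatnonzero(b[r,230:400])+230; L.append(ray(w,x[0],r,0.014)[:2]); Rr.append(ray(w,x[-1],r,0.014)[:2])
for e in (L,Rr):
    v=cv2.fitLine(np.array(e,np.float32),cv2.DIST_HUBER,0,.01,.01).ravel(); print('edge dir deg',np.degrees(np.arctan2(v[1],v[0])),v[2:])
```

```text
t 2.2 tcp [ 0.515  -0.1018  0.1985] F [0.8 0.5 0.2] gap 0.0598 
R [[0.958, -0.288, 0.0], [-0.288, -0.958, -0.001], [0.0, 0.001, -1.0]] q [-0.24 -0.2   1.83 -0.    1.51  0.05]
[130.  172.5 209.  214.  217. ]
200 (297, 205, 43, 42)
((318.3330078125, 225.5595245361328), (41.51102828979492, 42.309669494628906), 80.04624938964844)
0.0385 [ 0.5139 -0.1007  0.0385]
0.022 [ 0.5127 -0.1041  0.022 ]
90 (291, 191, 56, 60)
((318.19549560546875, 221.2012481689453), (55.47386932373047, 59.23939895629883), 0.9822970628738403)
0.0385 [ 0.5146 -0.0977  0.0385]
0.022 [ 0.5135 -0.101   0.022 ]
edge dir deg 76.06101 [ 0.4588432  -0.09895484]
edge dir deg 76.27974 [ 0.55222845 -0.13163936]
```

Call:
jog_arm --rows '[{"dx": -0.14,"dy": -0.07,"dz": 5,"turn": -2.9},{"dx": -0.14,"dy": -0.07,"dz": 9,"turn": -2.9},{"dx": -0.14,"dy": -0.07,"dz": 12,"turn": -2.9},{"dx": -0.14,"dy": -0.07,"dz": 14,"turn": -2.9},{"dx": -0.14,"dy": -0.07,"dz": 15.5,"turn": -2.9},{"dx": -0.14,"dy": -0.07,"dz": 16.5,"turn": -2.9},{"dx": -0.14,"dy": -0.07,"dz": 17.05,"turn": -2.9},{"dx": -0.14,"dy": -0.07,"dz": 17.05,"turn": -2.9},{"dx": -0.14,"dy": -0.07,"dz": 17.05,"turn": -2.9},{"dx": -0.14,"dy": -0.07,"dz": 17.05,"turn": -2.9}]' --grip 0.6

```text
clock: 3.25
ee_pos: [0.5143, -0.1012, 0.0289]
orientation: [[0.971, -0.24, 0.001], [-0.24, -0.971, -0.001], [0.002, 0.001, -1.0]]
wrist_force: [-0.4, -0.0, 1.1]
finger_gap: 0.0511
```

Call:
jog_arm --rows '[{"dz": 0},{"dz": 0},{"dz": 0},{"dz": 0},{"dz": 0},{"dz": 0},{"dz": 0},{"dz": 0}]' --grip 0.3 --squeeze 25

```text
schema error: expected keys dx, dy, dz, turn
```

Run:
```python
from h import *
st(); w=shot('wrist','w2.png')
```

```text
t 3.25 tcp [ 0.5143 -0.1012  0.0289] F [-0.4 -0.   1.1] gap 0.0511 
R [[0.971, -0.24, 0.001], [-0.24, -0.971, -0.001], [0.002, 0.001, -1.0]] q [-0.24 -0.06  1.99 -0.    1.21 -0.  ]
```

View pics/w2.png

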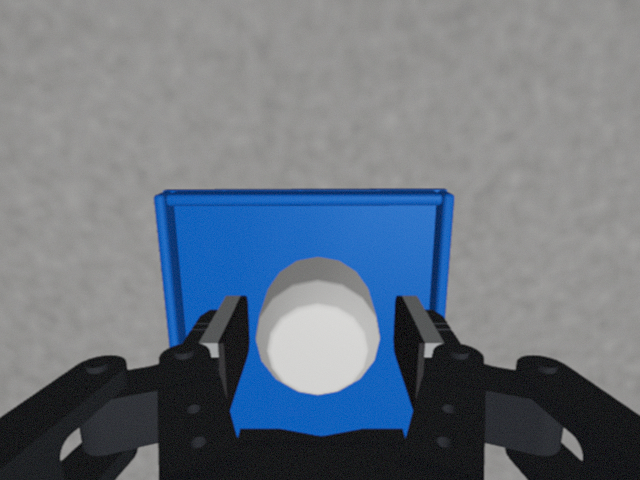

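The cap sits centred between the open pads, with its top disc at about (318,347). Closing now.

Call:
jog_arm --rows '[{"dx": 0,"dy": 0,"dz": 0.1,"turn": 0},{"dx": 0,"dy": 0,"dz": 0.1,"turn": 0},{"dx": 0,"dy": 0,"dz": 0.1,"turn": 0},{"dx": 0,"dy": 0,"dz": 0.1,"turn": 0},{"dx": 0,"dy": 0,"dz": 0.1,"turn": 0},{"dx": 0,"dy": 0,"dz": 0.1,"turn": 0},{"dx": 0,"dy": 0,"dz": 0.1,"turn": 0},{"dx": 0,"dy": 0,"dz": 0.1,"turn": 0}]' --grip 0.3 --squeeze 25

```text
clock: 4.1
ee_pos: [0.5146, -0.1012, 0.0286]
orientation: [[0.971, -0.24, 0.002], [-0.24, -0.971, -0.001], [0.002, 0.001, -1.0]]
wrist_force: [-2.7, 1.2, 5.6]
finger_gap: 0.0387
```

Call:
jog_arm --rows '[{"dx": 0,"dy": 0,"dz": -1,"turn": 0},{"dx": 0,"dy": 0,"dz": -3,"turn": 0},{"dx": 0,"dy": 0,"dz": -6,"turn": 0},{"dx": 0,"dy": 0,"dz": -10,"turn": 0},{"dx": 0,"dy": 0,"dz": -14,"turn": 0},{"dx": 0,"dy": 0,"dz": -17,"turn": 0},{"dx": 0,"dy": 0,"dz": -18,"turn": 0},{"dx": 0,"dy": 0,"dz": -18,"turn": 0}]'

```text
clock: 4.9
ee_pos: [0.5146, -0.1011, 0.2102]
orientation: [[0.971, -0.24, 0.005], [-0.24, -0.971, -0.002], [0.005, 0.001, -1.0]]
wrist_force: [0.3, -1.4, -1.0]
finger_gap: 0.0388
```

Run:
```python
from h import *
st(); w=shot('wrist','w3.png')
```

```text
t 4.9 tcp [ 0.5146 -0.1011  0.2102] F [ 0.3 -1.4 -1. ] gap 0.0388 
R [[0.971, -0.24, 0.005], [-0.24, -0.971, -0.002], [0.005, 0.001, -1.0]] q [-0.24 -0.21  1.82 -0.    1.53 -0.  ]
```

View pics/w3.png

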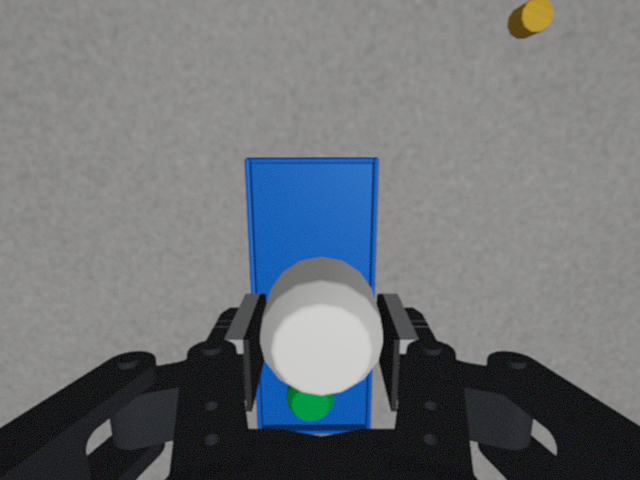

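The cap is held (gap 38.8 mm), its disc at (322,348), and the white slot in the tray is empty. Next I stop 7 cm short of the pad to locate it precisely.

Call:
jog_arm --rows '[{"dx": 0.1,"dy": -3,"dz": 0,"turn": -6},{"dx": 0.1,"dy": -7,"dz": 0,"turn": -12},{"dx": 0.1,"dy": -11,"dz": 0,"turn": -16.6},{"dx": 0.1,"dy": -15,"dz": 0,"turn": -16.6},{"dx": 0.1,"dy": -18,"dz": 0,"turn": -16.6},{"dx": 0.1,"dy": -19.2,"dz": 0,"turn": -16.6},{"dx": 0.1,"dy": -19.2,"dz": 0,"turn": -16.6},{"dx": 0.1,"dy": -19.2,"dz": 0,"turn": -16.6}]'

```text
clock: 5.75
ee_pos: [0.5607, 0.0845, 0.2071]
orientation: [[0.999, 0.048, 0.001], [0.048, -0.999, -0.002], [0.001, 0.002, -1.0]]
wrist_force: [-0.2, 0.2, 0.7]
finger_gap: 0.0387
```

Run:
```python
from h import *
s=st(); w=shot('wrist','w4.png')
g=cv2.cvtColor(w['image'],cv2.COLOR_RGB2GRAY); print(g[60:180:10,320])
print('nominal pad px',proj(w,[.5585,.1573,.072]))
k=(g>185).astype(np.uint8); k[:290]=0
p=np.array(s['ee_pos']);R=np.array(s['orientation'])
c=max(cv2.findContours(k[:, 250:400].copy(),cv2.RETR_EXTERNAL,cv2.CHAIN_APPROX_NONE,offset=(250,0))[0],key=cv2.contourArea)
e=cv2.fitEllipse(c); print('capdisc',e, (R.T@(ray(w,*e[0],p[2]+.01)-p)).round(4))
```

```text
t 5.75 tcp [0.5607 0.0845 0.2071] F [-0.2  0.2  0.7] gap 0.0387 
R [[0.999, 0.048, 0.001], [0.048, -0.999, -0.002], [0.001, 0.002, -1.0]] q [ 0.11 -0.11  1.73 -0.    1.52  0.06]
[ 72 141 142 140 137 139 139 138 138 140 140 152]
nominal pad px [322.61067539 114.05218098]
capdisc ((322.3608703613281, 349.60076904296875), (85.3476333618164, 94.21609497070312), 86.6673812866211) [ 0.0005 -0.0002 -0.01  ]
```

View pics/w4.png

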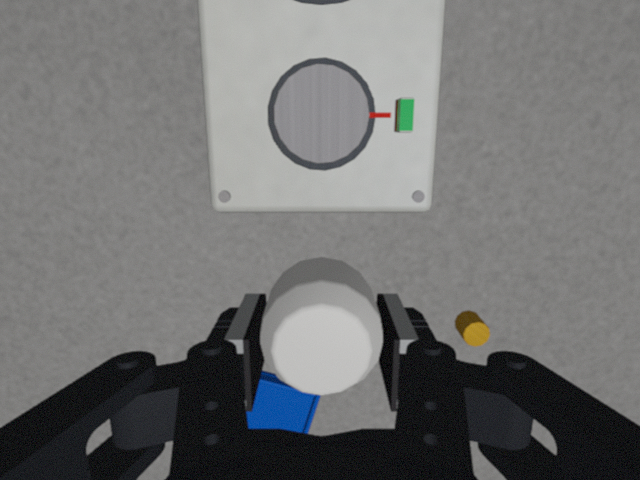

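The pad's grey disc is centred at about (321,114), within 2 px of the prediction, with the tongue to its right. I'll fit it exactly.

Run:
```python
from h import *
s=st(); w=shot('wrist')
g=cv2.cvtColor(w['image'],cv2.COLOR_RGB2GRAY); k=((g>115)&(g<165)).astype(np.uint8)
k[:50]=0;k[180:]=0;k[:,:255]=0;k[:,:]=k; k[:,390:]=0
k=cv2.morphologyEx(k,cv2.MORPH_OPEN,np.ones((5,5)))
n,l,ss,c=cv2.connectedComponentsWithStats(k); i=l[114,321]; cc=cv2.findContours((l==i).astype(np.uint8),0,1)[0][0]
e=cv2.fitEllipse(cv2.convexHull(cc)); print(e); P=ray(w,*e[0],.072); print('pad',P.round(4))
p=np.array(s['ee_pos']);R=np.array(s['orientation'])
d=np.array([P[0],P[1],p[2]])-p; print('tool shift cm',(R.T@d*100).round(2))
```

```text
t 5.8 tcp [0.5608 0.0842 0.2075] F [0.  0.5 0.1] gap 0.0388 
R [[0.999, 0.047, 0.001], [0.047, -0.999, -0.002], [0.001, 0.002, -1.0]] q [ 0.1  -0.11  1.73 -0.    1.52  0.06]
((320.74591064453125, 112.27630615234375), (94.42315673828125, 98.48531341552734), 179.9576416015625)
pad [0.5576 0.1579 0.072 ]
tool shift cm [ 0.02 -7.38 -0.01]
```

Call:
jog_arm --rows '[{"dx": 0,"dy": -3,"dz": 0,"turn": 0},{"dx": 0,"dy": -6,"dz": 1,"turn": 0},{"dx": 0,"dy": -7.36,"dz": 3,"turn": 0},{"dx": 0,"dy": -7.36,"dz": 6,"turn": 0},{"dx": 0,"dy": -7.36,"dz": 8.5,"turn": 0},{"dx": 0,"dy": -7.36,"dz": 10,"turn": 0},{"dx": 0,"dy": -7.36,"dz": 10.5,"turn": 0},{"dx": 0,"dy": -7.36,"dz": 10.5,"turn": 0},{"dx": 0,"dy": -7.36,"dz": 10.5,"turn": 0},{"dx": 0,"dy": -7.36,"dz": 10.5,"turn": 0}]'

```text
clock: 6.85
ee_pos: [0.5582, 0.1574, 0.104]
orientation: [[0.999, 0.046, 0.004], [0.046, -0.999, -0.001], [0.003, 0.001, -1.0]]
wrist_force: [-0.1, 0.3, -0.2]
finger_gap: 0.0388
```

Run:
```python
from h import *
s=st(); w=shot('wrist','w5.png')
```

```text
t 6.85 tcp [0.5582 0.1574 0.104 ] F [-0.1  0.3 -0.2] gap 0.0388 
R [[0.999, 0.046, 0.004], [0.046, -0.999, -0.001], [0.003, 0.001, -1.0]] q [ 0.23 -0.01  1.82 -0.    1.34  0.19]
```

View pics/w5.png

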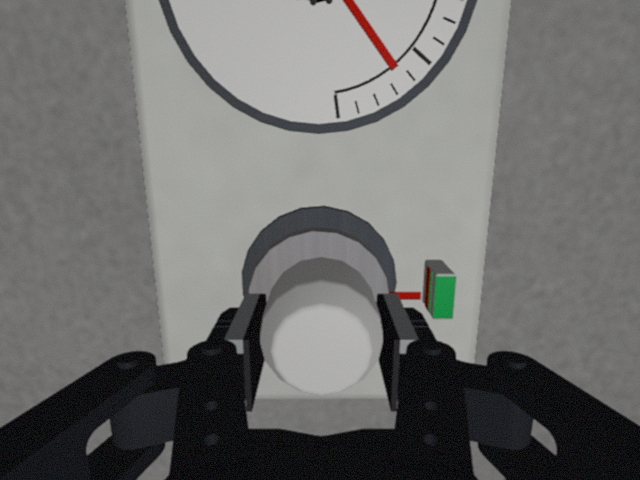

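The cap is above the pad with an even grey ring left and right, and the red pointer runs to (392,67). Lowering.

Call:
jog_arm --rows '[{"dx": -0.1,"dy": -0.05,"dz": 0.3,"turn": 0},{"dx": -0.1,"dy": -0.05,"dz": 0.55,"turn": 0},{"dx": -0.1,"dy": -0.05,"dz": 0.7,"turn": 0},{"dx": -0.1,"dy": -0.05,"dz": 0.7,"turn": 0},{"dx": -0.1,"dy": -0.05,"dz": 0.7,"turn": 0},{"dx": -0.1,"dy": -0.05,"dz": 0.7,"turn": 0}]'

```text
clock: 7.5
ee_pos: [0.5571, 0.1579, 0.0968]
orientation: [[0.999, 0.046, 0.003], [0.046, -0.999, -0.001], [0.003, 0.001, -1.0]]
wrist_force: [-0.2, 0.1, -0.1]
finger_gap: 0.0386
```

Call:
jog_arm --rows '[{"dx": 0,"dy": 0,"dz": 0.05,"turn": 0},{"dx": 0,"dy": 0,"dz": 0.1,"turn": 0},{"dx": 0,"dy": 0,"dz": 0.1,"turn": 0},{"dx": 0,"dy": 0,"dz": 0.1,"turn": 0},{"dx": 0,"dy": 0,"dz": 0.1,"turn": 0}]'

```text
clock: 8.0
ee_pos: [0.5571, 0.1579, 0.0959]
orientation: [[0.999, 0.046, 0.003], [0.047, -0.999, -0.001], [0.003, 0.001, -1.0]]
wrist_force: [-1.1, -0.4, 1.6]
finger_gap: 0.0386
```

Call:
jog_arm --rows '[{"dx": 0,"dy": 0,"dz": 0.03,"turn": 0},{"dx": 0,"dy": 0,"dz": 0.03,"turn": 0},{"dx": 0,"dy": 0,"dz": 0.03,"turn": 0},{"dx": 0,"dy": 0,"dz": 0.03,"turn": 0}]'

```text
clock: 8.4
ee_pos: [0.5572, 0.1579, 0.0956]
orientation: [[0.999, 0.046, 0.003], [0.046, -0.999, -0.001], [0.003, 0.001, -1.0]]
wrist_force: [-1.1, -0.3, 2.9]
finger_gap: 0.0391
```

Run:
```python
from h import *
for i in range(3): st(); shot('wrist')
```

```text
t 8.4 tcp [0.5572 0.1579 0.0956] F [-1.1 -0.3  2.9] gap 0.0391 
R [[0.999, 0.046, 0.003], [0.046, -0.999, -0.001], [0.003, 0.001, -1.0]] q [ 0.23 -0.01  1.82 -0.    1.32  0.19]
t 8.45 tcp [0.5572 0.1579 0.0956] F [-0.7  0.6  3. ] gap 0.0387 
R [[0.999, 0.046, 0.004], [0.046, -0.999, -0.001], [0.003, 0.001, -1.0]] q [ 0.23 -0.01  1.82 -0.    1.32  0.19]
t 8.5 tcp [0.5572 0.1579 0.0956] F [-1.4 -0.3  2.7] gap 0.0385 
R [[0.999, 0.046, 0.003], [0.046, -0.999, -0.001], [0.003, 0.001, -1.0]] q [ 0.23 -0.01  1.82 -0.    1.32  0.19]
```

Contact confirmed at about 2.8 N. Opening the fingers, then retreating up.

Call:
jog_arm --rows '[{"dx": 0,"dy": 0,"dz": -0.03,"turn": 0},{"dx": 0,"dy": 0,"dz": -0.03,"turn": 0},{"dx": 0,"dy": 0,"dz": -0.03,"turn": 0},{"dx": 0,"dy": 0,"dz": -0.03,"turn": 0},{"dx": 0,"dy": 0,"dz": -0.03,"turn": 0},{"dx": 0,"dy": 0,"dz": -0.03,"turn": 0}]' --grip 0.62

```text
clock: 9.15
ee_pos: [0.5571, 0.1579, 0.0959]
orientation: [[0.999, 0.047, 0.003], [0.047, -0.999, -0.001], [0.003, 0.002, -1.0]]
wrist_force: [-0.4, -0.7, 0.2]
finger_gap: 0.053
```

Call:
jog_arm --rows '[{"dx": 0,"dy": 0,"dz": -0.5,"turn": 0},{"dx": 0,"dy": 0,"dz": -1.5,"turn": 0},{"dx": 0,"dy": 0,"dz": -3,"turn": 0},{"dx": 0,"dy": 0,"dz": -5,"turn": 0},{"dx": 0,"dy": 0,"dz": -8,"turn": 0},{"dx": 0,"dy": 0,"dz": -10,"turn": 0},{"dx": 0,"dy": 0,"dz": -10,"turn": 0},{"dx": 0,"dy": 0,"dz": -10,"turn": 0}]'

```text
clock: 9.95
ee_pos: [0.557, 0.1581, 0.197]
orientation: [[0.999, 0.047, 0.005], [0.047, -0.999, -0.001], [0.005, 0.001, -1.0]]
wrist_force: [0.4, 0.2, -0.3]
finger_gap: 0.0525
```

Run:
```python
from h import *
s=st(); w=shot('wrist','w6.png'); print('pad px',proj(w,[.5576,.1579,.072]),'cap top px',proj(w,[.5576,.1579,.106]))
```

```text
t 9.95 tcp [0.557  0.1581 0.197 ] F [ 0.4  0.2 -0.3] gap 0.0525 
R [[0.999, 0.047, 0.005], [0.047, -0.999, -0.001], [0.005, 0.001, -1.0]] q [ 0.23 -0.08  1.72 -0.    1.49  0.19]
pad px [320.7381708  239.48776117] cap top px [321.0396244  255.50081111]
```

View pics/w6.png

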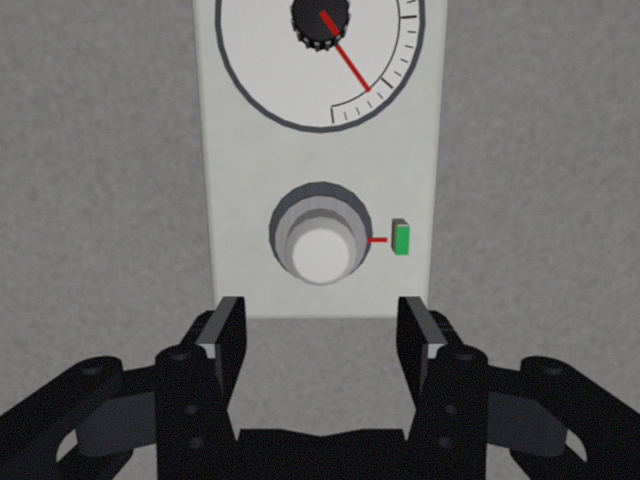

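The cap stands upright and its top disc, at (321,255), is where predicted for the pad centre. The knob is at (320,12) and the pointer tip at (368,90). Computing knob position and pointer angle.

Run:
```python
from h import *
s=st(); w=shot('wrist'); hsv=cv2.cvtColor(w['image'],cv2.COLOR_RGB2HSV); H,S,V=cv2.split(hsv)
k=((V<60)).astype(np.uint8); k[60:]=0;k[:,:270]=0;k[:,370:]=0
c=max(cv2.findContours(k,0,1)[0],key=cv2.contourArea); print(cv2.boundingRect(c))
r=(((H<8)|(H>172))&(S>150)&(V>90)).astype(np.uint8); r[120:]=0
y,x=np.nonzero(r); i=np.argmax(y); tip=ray(w,x[i],y[i],.056); print('tip px',x[i],y[i],tip)
gy=np.array([-.047,.9989]); gx=np.array([.9989,.047]); kn=np.array([.5576,.1579])+.124*gy
d=tip[:2]-kn; print('knob',kn,'tip r',np.hypot(*d),'angle deg',np.degrees(np.arctan2(d@gx,d@gy)), 'knob px pred',proj(w,[*kn,.081]))
p=np.array(s['ee_pos']);R=np.array(s['orientation']); print('shift cm',(R.T@(np.array([*kn,p[2]])-p)*100).round(2))
```

```text
t 10.0 tcp [0.5567 0.158  0.196 ] F [ 0.4 -0.1  0.1] gap 0.0532 
R [[0.999, 0.046, 0.003], [0.046, -0.999, -0.001], [0.003, 0.001, -1.0]] q [ 0.23 -0.08  1.72 -0.    1.49  0.19]
(293, 0, 57, 50)
tip px 367 90 [0.5803371  0.24575156 0.056     ]
knob [0.551772  0.2817636] tip r 0.04596555198742151 angle deg 144.27208117188601 knob px pred [321.50151228   8.05117511]
shift cm [  0.08 -12.39  -0.02]
```

Call:
jog_arm --rows '[{"dx": 0.08,"dy": -3,"dz": 0,"turn": 8},{"dx": 0.08,"dy": -7,"dz": 0,"turn": 16},{"dx": 0.08,"dy": -10,"dz": 0,"turn": 24},{"dx": 0.08,"dy": -12,"dz": 0,"turn": 32},{"dx": 0.08,"dy": -12.39,"dz": 0,"turn": 40},{"dx": 0.08,"dy": -12.39,"dz": 1,"turn": 48},{"dx": 0.08,"dy": -12.39,"dz": 3,"turn": 56},{"dx": 0.08,"dy": -12.39,"dz": 6,"turn": 60},{"dx": 0.08,"dy": -12.39,"dz": 6,"turn": 60},{"dx": 0.08,"dy": -12.39,"dz": 6,"turn": 60},{"dx": 0.08,"dy": -12.39,"dz": 6,"turn": 60}]'

```text
clock: 11.15
ee_pos: [0.5522, 0.2818, 0.1367]
orientation: [[0.541, -0.841, 0.004], [-0.841, -0.541, -0.001], [0.003, -0.003, -1.0]]
wrist_force: [0.3, -0.5, -0.3]
finger_gap: 0.0529
```

Run:
```python
from h import *
s=st(); w=shot('wrist','w7.png'); V=cv2.cvtColor(w['image'],cv2.COLOR_RGB2HSV)[...,2]
p=np.array(s['ee_pos']);R=np.array(s['orientation']); kn=np.array([.551772,.2817636,p[2]])
print('shift cm',(R.T@(kn-p)*100).round(2),'knob px',proj(w,[*kn[:2],.081]))
```

```text
t 11.15 tcp [0.5522 0.2818 0.1367] F [ 0.3 -0.5 -0.3] gap 0.0529 
R [[0.541, -0.841, 0.004], [-0.841, -0.541, -0.001], [0.003, -0.003, -1.0]] q [ 0.43  0.05  1.7  -0.    1.39  1.43]
shift cm [-0.02  0.04 -0.  ] knob px [319.03248392 279.69655328]
```

View pics/w7.png

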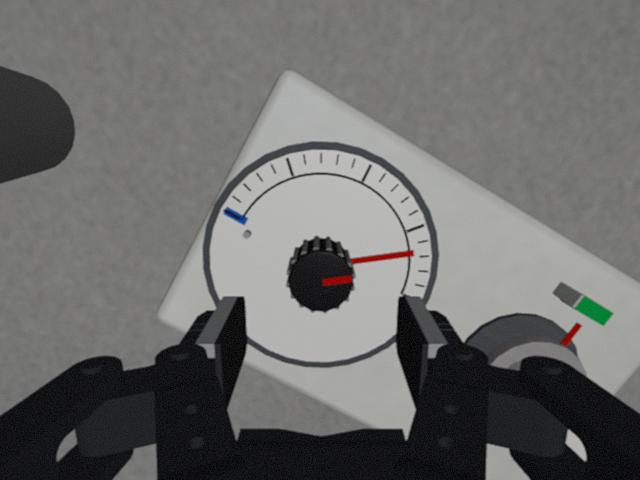

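The knob top is at (320,281) between the pads, 1.5 px from prediction. The blue zero mark is at (234,215), and the cap is clear of the fingers. Descend and grip.

Call:
jog_arm --rows '[{"dx": 0,"dy": 0.05,"dz": 2.5,"turn": 0},{"dx": 0,"dy": 0.05,"dz": 4.5,"turn": 0},{"dx": 0,"dy": 0.05,"dz": 5.5,"turn": 0},{"dx": 0,"dy": 0.05,"dz": 5.8,"turn": 0},{"dx": 0,"dy": 0.05,"dz": 5.8,"turn": 0},{"dx": 0,"dy": 0.05,"dz": 5.8,"turn": 0}]'

```text
clock: 11.8
ee_pos: [0.5526, 0.2818, 0.0801]
orientation: [[0.541, -0.841, 0.006], [-0.841, -0.541, -0.0], [0.003, -0.005, -1.0]]
wrist_force: [0.2, -0.7, 0.5]
finger_gap: 0.0533
```

Call:
jog_arm --rows '[{"dx": 0,"dy": 0,"dz": 0,"turn": 0},{"dx": 0,"dy": 0,"dz": 0,"turn": 0},{"dx": 0,"dy": 0,"dz": 0,"turn": 0},{"dx": 0,"dy": 0,"dz": 0,"turn": 0},{"dx": 0,"dy": 0,"dz": 0,"turn": 0},{"dx": 0,"dy": 0,"dz": 0,"turn": 0},{"dx": 0,"dy": 0,"dz": 0,"turn": 0},{"dx": 0,"dy": 0,"dz": 0,"turn": 0}]' --grip 0.2 --squeeze 20

```text
clock: 12.6
ee_pos: [0.5528, 0.2823, 0.0814]
orientation: [[0.541, -0.841, 0.007], [-0.841, -0.541, 0.001], [0.003, -0.006, -1.0]]
wrist_force: [-3.0, 1.3, 6.7]
finger_gap: 0.0292
```

Call:
jog_arm --rows '[{"dx": 0,"dy": 0,"dz": 0,"turn": -7},{"dx": 0,"dy": 0,"dz": 0,"turn": -14},{"dx": 0,"dy": 0,"dz": 0,"turn": -21},{"dx": 0,"dy": 0,"dz": 0,"turn": -28},{"dx": 0,"dy": 0,"dz": 0,"turn": -35},{"dx": 0,"dy": 0,"dz": 0,"turn": -42},{"dx": 0,"dy": 0,"dz": 0,"turn": -49},{"dx": 0,"dy": 0,"dz": 0,"turn": -56},{"dx": 0,"dy": 0,"dz": 0,"turn": -63},{"dx": 0,"dy": 0,"dz": 0,"turn": -70},{"dx": 0,"dy": 0,"dz": 0,"turn": -77},{"dx": 0,"dy": 0,"dz": 0,"turn": -84},{"dx": 0,"dy": 0,"dz": 0,"turn": -91},{"dx": 0,"dy": 0,"dz": 0,"turn": -98},{"dx": 0,"dy": 0,"dz": 0,"turn": -105},{"dx": 0,"dy": 0,"dz": 0,"turn": -112},{"dx": 0,"dy": 0,"dz": 0,"turn": -119},{"dx": 0,"dy": 0,"dz": 0,"turn": -126},{"dx": 0,"dy": 0,"dz": 0,"turn": -132},{"dx": 0,"dy": 0,"dz": 0,"turn": -136}]'

```text
clock: 14.6
ee_pos: [0.5503, 0.2819, 0.0813]
orientation: [[0.19, 0.982, 0.0], [0.982, -0.19, -0.001], [-0.001, 0.001, -1.0]]
wrist_force: [-25.6, -7.4, 12.0]
finger_gap: 0.0292
```

Call:
jog_arm --rows '[{"dx": 0,"dy": 0,"dz": 0,"turn": -3},{"dx": 0,"dy": 0,"dz": 0,"turn": -6},{"dx": 0,"dy": 0,"dz": 0,"turn": -9},{"dx": 0,"dy": 0,"dz": 0,"turn": -12},{"dx": 0,"dy": 0,"dz": 0,"turn": -15},{"dx": 0,"dy": 0,"dz": 0,"turn": -15},{"dx": 0,"dy": 0,"dz": 0,"turn": -15}]'

```text
clock: 15.3
ee_pos: [0.55, 0.2815, 0.0814]
orientation: [[-0.07, 0.998, -0.001], [0.998, 0.07, -0.002], [-0.002, -0.001, -1.0]]
wrist_force: [-4.6, -3.6, 1.4]
finger_gap: 0.0293
```

Run:
```python
from h import *
s=st(); print(s['torque'])
d=shot('wrist'); hsv=cv2.cvtColor(d['image'],cv2.COLOR_RGB2HSV); H,S,V=cv2.split(hsv)
kn=np.array([.551772,.2817636]); gy=np.array([-.047,.9989]); gx=np.array([.9989,.047])
for n,m in (('red',((H<8)|(H>172))&(S>150)&(V>90)),('blue',(H>100)&(H<130)&(S>120)&(V>60))):
    y,x=np.nonzero(m); q=np.array([ray(d,a,b,.056)[:2] for a,b in zip(x,y)])-kn if len(x) else np.zeros((0,2))
    r=np.hypot(*q.T); k=(r>.028)&(r<.062); a=np.degrees(np.arctan2(q@gx,q@gy))[k]; print(n,k.sum(),a.mean() if len(a) else None,np.percentile(a,[2,98]) if len(a) else '')
```

```text
t 15.3 tcp [0.55   0.2815 0.0814] F [-4.6 -3.6  1.4] gap 0.0293 
R [[-0.07, 0.998, -0.001], [0.998, 0.07, -0.002], [-0.002, -0.001, -1.0]] q [ 0.43  0.09  1.75 -0.    1.31 -1.21]
[-0.77532658  0.72268581  0.02356474]
red 271 0.5967609765787183 [-1.20873407  2.88890919]
blue 169 -2.373109395954239 [-4.47745464  0.23585772]
```

Call:
jog_arm --rows '[{"dx": 0,"dy": 0,"dz": 0,"turn": -3},{"dx": 0,"dy": 0,"dz": 0,"turn": -6},{"dx": 0,"dy": 0,"dz": 0,"turn": -9},{"dx": 0,"dy": 0,"dz": 0,"turn": -9},{"dx": 0,"dy": 0,"dz": 0,"turn": -9}]'

```text
clock: 15.85
ee_pos: [0.55, 0.2813, 0.0815]
orientation: [[-0.224, 0.975, -0.0], [0.975, 0.224, -0.002], [-0.002, -0.001, -1.0]]
wrist_force: [0.6, -2.6, -0.7]
finger_gap: 0.0292
```

```bash
cat >> h.py <<'E'
def angs(d):
    H,S,V=cv2.split(cv2.cvtColor(d['image'],cv2.COLOR_RGB2HSV))
    kn=np.array([.551772,.2817636]); gy=np.array([-.047,.9989]); gx=np.array([.9989,.047])
    for n,m,z in (('red',((H<8)|(H>172))&(S>150)&(V>90),.056),('blue',(H>100)&(H<130)&(S>120)&(V>60),.051)):
        y,x=np.nonzero(m); q=np.array([ray(d,a,b,z)[:2] for a,b in zip(x,y)])-kn if len(x) else np.zeros((0,2))
        r=np.hypot(*q.T); k=(r>.03)&(r<.062); a=np.degrees(np.arctan2(q@gx,q@gy))[k]; print(n,k.sum(),a.mean() if len(a) else None,np.percentile(a,[2,98]) if len(a) else '')
E
python3 - <<'E'
from h import *
s=st(); print(s['torque']); d=shot('wrist','w8.png'); angs(d)
E
```

```text
t 15.85 tcp [0.55   0.2813 0.0815] F [ 0.6 -2.6 -0.7] gap 0.0292 
R [[-0.224, 0.975, -0.0], [0.975, 0.224, -0.002], [-0.002, -0.001, -1.0]] q [ 0.43  0.09  1.75 -0.    1.31 -1.36]
[-0.56455153 -0.14673642  0.02341352]
red 200 0.7103728452774056 [-1.19591652  2.84290282]
blue 162 0.12270188561337327 [-1.51883475  2.57560157]
```

The gripper turned 9° more with the pointer staying at 0.7°, in line with the blue mark, so it is on the stop. Releasing and backing up.

Call:
jog_arm --rows '[{"dx": 0,"dy": 0,"dz": 0,"turn": 0},{"dx": 0,"dy": 0,"dz": 0,"turn": 0},{"dx": 0,"dy": 0,"dz": 0,"turn": 0},{"dx": 0,"dy": 0,"dz": 0,"turn": 0},{"dx": 0,"dy": 0,"dz": 0,"turn": 0}]' --grip 0.6

```text
clock: 16.4
ee_pos: [0.5501, 0.2814, 0.0816]
orientation: [[-0.224, 0.975, -0.0], [0.975, 0.224, -0.002], [-0.002, -0.001, -1.0]]
wrist_force: [-0.2, -0.1, 0.0]
finger_gap: 0.0517
```

Call:
jog_arm --rows '[{"dx": 0,"dy": 0,"dz": -1,"turn": 0},{"dx": 0,"dy": 0,"dz": -4,"turn": 0},{"dx": 0,"dy": 0,"dz": -8,"turn": 0},{"dx": 0,"dy": 0,"dz": -11,"turn": 6},{"dx": 0,"dy": 0,"dz": -11,"turn": 10},{"dx": 0,"dy": 0,"dz": -11,"turn": 10},{"dx": 0,"dy": 0,"dz": -11,"turn": 10},{"dx": 0,"dy": 0,"dz": -11,"turn": 10}]' --grip 0

```text
clock: 17.2
ee_pos: [0.5498, 0.2815, 0.1909]
orientation: [[-0.053, 0.999, -0.002], [0.999, 0.053, -0.002], [-0.002, -0.002, -1.0]]
wrist_force: [0.4, -0.1, -0.0]
finger_gap: -0.0002
```

Run:
```python
from h import *
s=st(); d=shot('wrist','w9.png'); angs(d)
p=np.array(s['ee_pos']);R=np.array(s['orientation']); print('shift to cap cm',(R.T@(np.array([.5576,.1579,p[2]])-p)*100).round(2),'cap px',proj(d,[.5576,.1579,.106]))
```

```text
t 17.2 tcp [0.5498 0.2815 0.1909] F [ 0.4 -0.1 -0. ] gap -0.0002 
R [[-0.053, 0.999, -0.002], [0.999, 0.053, -0.002], [-0.002, -0.002, -1.0]] q [ 0.43  0.01  1.64 -0.    1.49 -1.19]
red 80 0.26982727368363374 [-0.86270172  1.78780748]
blue 59 -0.2959884732926923 [-1.63157979  1.57341795]
shift to cap cm [-12.38   0.12   0.03] cap px [ 83.12632443 261.85192017]
```

Call:
jog_arm --rows '[{"dx": -4,"dy": 0.12,"dz": 0,"turn": 0},{"dx": -8,"dy": 0.12,"dz": 0,"turn": 0},{"dx": -11,"dy": 0.12,"dz": 0,"turn": 0},{"dx": -12.38,"dy": 0.12,"dz": 1,"turn": 0},{"dx": -12.38,"dy": 0.12,"dz": 3,"turn": 0},{"dx": -12.38,"dy": 0.12,"dz": 4.5,"turn": 0},{"dx": -12.38,"dy": 0.12,"dz": 5,"turn": 0},{"dx": -12.38,"dy": 0.12,"dz": 5,"turn": 0},{"dx": -12.38,"dy": 0.12,"dz": 5,"turn": 0}]'

```text
clock: 18.15
ee_pos: [0.5577, 0.1583, 0.1416]
orientation: [[-0.053, 0.999, -0.001], [0.999, 0.053, -0.002], [-0.002, -0.001, -1.0]]
wrist_force: [1.2, -0.4, 0.8]
finger_gap: 0.0004
```

Run:
```python
from h import *
s=st(); d=shot('wrist','w10.png'); print('cap px',proj(d,[.5576,.1579,.106]))
p=np.array(s['ee_pos']);R=np.array(s['orientation']); print('shift to cap cm',(R.T@(np.array([.5576,.1579,p[2]])-p)*100).round(2),'tips px',proj(d,p+R@[0,0,.017]))
```

```text
t 18.15 tcp [0.5577 0.1583 0.1416] F [ 1.2 -0.4  0.8] gap 0.0004 
R [[-0.053, 0.999, -0.001], [0.999, 0.053, -0.002], [-0.002, -0.001, -1.0]] q [ 0.23 -0.04  1.78 -0.    1.41 -1.39]
cap px [321.74140994 295.11279359]
shift to cap cm [-0.04 -0.01  0.  ] tips px [322.64391507 314.33656829]
```

View pics/w10.png

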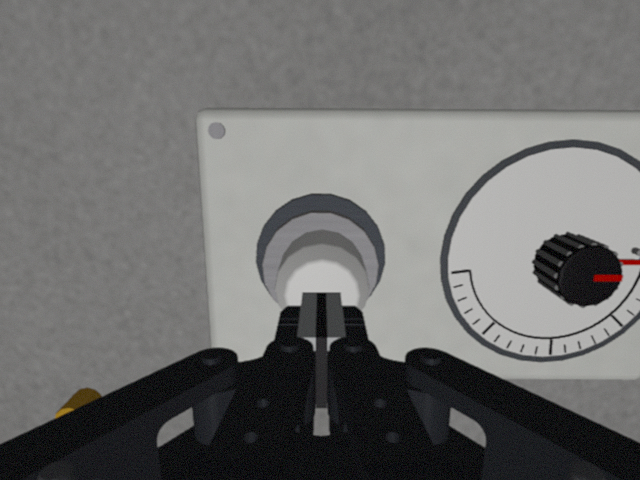

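The shut fingertips at (321,300) are directly above the cap's top. Approach, then press in small steps.

Call:
jog_arm --rows '[{"dx": 0,"dy": 0,"dz": 0.6,"turn": 0},{"dx": 0,"dy": 0,"dz": 1.2,"turn": 0},{"dx": 0,"dy": 0,"dz": 1.5,"turn": 0},{"dx": 0,"dy": 0,"dz": 1.6,"turn": 0},{"dx": 0,"dy": 0,"dz": 1.6,"turn": 0},{"dx": 0,"dy": 0,"dz": 1.6,"turn": 0}]'

```text
clock: 18.8
ee_pos: [0.5578, 0.1582, 0.126]
orientation: [[-0.053, 0.999, -0.001], [0.999, 0.053, -0.002], [-0.002, -0.001, -1.0]]
wrist_force: [-0.4, 1.3, 0.5]
finger_gap: -0.0002
```

Call:
jog_arm --rows '[{"dx": 0,"dy": 0,"dz": 0.05,"turn": 0},{"dx": 0,"dy": 0,"dz": 0.1,"turn": 0},{"dx": 0,"dy": 0,"dz": 0.15,"turn": 0},{"dx": 0,"dy": 0,"dz": 0.2,"turn": 0},{"dx": 0,"dy": 0,"dz": 0.25,"turn": 0},{"dx": 0,"dy": 0,"dz": 0.3,"turn": 0},{"dx": 0,"dy": 0,"dz": 0.3,"turn": 0},{"dx": 0,"dy": 0,"dz": 0.3,"turn": 0},{"dx": 0,"dy": 0,"dz": 0.3,"turn": 0}]'

```text
clock: 19.7
ee_pos: [0.5578, 0.1582, 0.123]
orientation: [[-0.053, 0.999, -0.0], [0.999, 0.053, -0.002], [-0.002, -0.001, -1.0]]
wrist_force: [0.5, 0.2, -0.8]
finger_gap: 0.0001
```

Call:
jog_arm --rows '[{"dx": 0,"dy": 0,"dz": 0.05,"turn": 0},{"dx": 0,"dy": 0,"dz": 0.1,"turn": 0},{"dx": 0,"dy": 0,"dz": 0.15,"turn": 0},{"dx": 0,"dy": 0,"dz": 0.2,"turn": 0},{"dx": 0,"dy": 0,"dz": 0.25,"turn": 0},{"dx": 0,"dy": 0,"dz": 0.25,"turn": 0},{"dx": 0,"dy": 0,"dz": 0.25,"turn": 0},{"dx": 0,"dy": 0,"dz": 0.25,"turn": 0}]'

```text
clock: 20.5
ee_pos: [0.5579, 0.1582, 0.121]
orientation: [[-0.053, 0.999, -0.0], [0.999, 0.053, -0.002], [-0.002, -0.0, -1.0]]
wrist_force: [-2.4, -0.9, 7.5]
finger_gap: 0.0
```

Call:
jog_arm --rows '[{"dx": 0,"dy": 0,"dz": 0.06,"turn": 0},{"dx": 0,"dy": 0,"dz": 0.1,"turn": 0},{"dx": 0,"dy": 0,"dz": 0.14,"turn": 0},{"dx": 0,"dy": 0,"dz": 0.18,"turn": 0},{"dx": 0,"dy": 0,"dz": 0.21,"turn": 0},{"dx": 0,"dy": 0,"dz": 0.21,"turn": 0},{"dx": 0,"dy": 0,"dz": 0.21,"turn": 0}]'

```text
clock: 21.2
ee_pos: [0.558, 0.1582, 0.1196]
orientation: [[-0.053, 0.999, 0.0], [0.999, 0.053, -0.002], [-0.002, 0.0, -1.0]]
wrist_force: [-4.1, -1.5, 9.2]
finger_gap: 0.0002
```

Run:
```python
from h import *
F=[];Z=[]
for i in range(8): s=state(); F.append(s['wrist_force'][2]);Z.append(s['ee_pos'][2]); d=shot('wrist' if i else 'scene','w11_%d.png'%i)
print(np.round(F,1),np.mean(F[1:]),np.round(Z,4)); st()
```

```text
[ 9.2 10.1 10.1 10.5  9.6  9.6 10.6 10.2] 10.103306527704449 [0.1196 0.1196 0.1197 0.1197 0.1197 0.1197 0.1197 0.1197]
t 21.6 tcp [0.5581 0.1583 0.1197] F [-3.7 -0.1 10.1] gap -0.0004 
R [[-0.053, 0.999, 0.0], [0.999, 0.053, -0.002], [-0.002, 0.0, -1.0]] q [ 0.23 -0.03  1.8  -0.    1.37 -1.39]
```

Call:
jog_arm --rows '[{"dx": 0,"dy": 0,"dz": 0.1,"turn": 0},{"dx": 0,"dy": 0,"dz": 0.14,"turn": 0},{"dx": 0,"dy": 0,"dz": 0.17,"turn": 0},{"dx": 0,"dy": 0,"dz": 0.17,"turn": 0},{"dx": 0,"dy": 0,"dz": 0.17,"turn": 0},{"dx": 0,"dy": 0,"dz": 0.17,"turn": 0}]'

```text
clock: 22.2
ee_pos: [0.5581, 0.1583, 0.119]
orientation: [[-0.053, 0.999, 0.001], [0.999, 0.053, -0.002], [-0.002, 0.001, -1.0]]
wrist_force: [-6.3, -1.3, 12.1]
finger_gap: 0.0003
```

Run:
```python
from h import *
F=[];Z=[]
for i in range(8): s=state(); F.append(s['wrist_force'][2]);Z.append(s['ee_pos'][2]); d=shot('scene' if i==0 else 'wrist','w12_%d.png'%i)
print(np.round(F,1),np.mean(F[1:]),np.round(Z,4)); st()
```

```text
[12.1 11.7 11.5 12.2 12.7 12.  12.6 12.3] 12.159952721368583 [0.119  0.119  0.119  0.119  0.1189 0.119  0.1189 0.1189]
t 22.6 tcp [0.5581 0.1583 0.119 ] F [-5.5 -2.4 12.1] gap -0.0 
R [[-0.053, 0.999, 0.001], [0.999, 0.053, -0.002], [-0.002, 0.001, -1.0]] q [ 0.23 -0.02  1.8  -0.    1.37 -1.39]
```

Run:
```python
from h import *
F=[]
for i in range(22): d=shot('wrist'); F.append(state()['wrist_force'][2])
print(np.mean(F),min(F),max(F)); st(); cv2.imwrite('pics/w13.png',d['image'][:,:,::-1])
```

```text
12.276538278016481 11.027776539902582 13.13065452390065
t 23.7 tcp [0.5581 0.1583 0.1189] F [-5.9 -2.  11.5] gap 0.0 
R [[-0.053, 0.999, 0.001], [0.999, 0.053, -0.002], [-0.002, 0.001, -1.0]] q [ 0.23 -0.02  1.8  -0.    1.37 -1.39]
```

Call:
jog_arm --rows '[{"dx": 0,"dy": 0,"dz": -0.05,"turn": 0},{"dx": 0,"dy": 0,"dz": -0.15,"turn": 0},{"dx": 0,"dy": 0,"dz": -0.3,"turn": 0},{"dx": 0,"dy": 0,"dz": -0.5,"turn": 0},{"dx": 0,"dy": 0,"dz": -0.8,"turn": 0},{"dx": 0,"dy": 0,"dz": -1.5,"turn": 0},{"dx": 0,"dy": 0,"dz": -4,"turn": 0},{"dx": 0,"dy": 0,"dz": -8,"turn": 0},{"dx": 0,"dy": 0,"dz": -12,"turn": 0},{"dx": 0,"dy": 4,"dz": -14,"turn": 0},{"dx": 0,"dy": 4,"dz": -14,"turn": 0},{"dx": 0,"dy": 4,"dz": -14,"turn": 0}]'

```text
clock: 24.9
ee_pos: [0.5982, 0.1606, 0.2589]
orientation: [[-0.053, 0.999, 0.001], [0.999, 0.053, -0.002], [-0.002, 0.001, -1.0]]
wrist_force: [-0.7, 0.2, -0.3]
finger_gap: -0.0004
```

Run:
```python
from h import *
st(); d=shot('wrist','w14.png'); angs(d); print('cap px',proj(d,[.5576,.1579,.106]))
```

```text
t 24.9 tcp [0.5982 0.1606 0.2589] F [-0.7  0.2 -0.3] gap -0.0004 
R [[-0.053, 0.999, 0.001], [0.999, 0.053, -0.002], [-0.002, 0.001, -1.0]] q [ 0.22 -0.01  1.55 -0.    1.6  -1.4 ]
red 53 -0.46214433106091235 [-1.69721623  0.79048536]
blue 23 -0.3925818369315104 [-1.61445709  0.93024713]
cap px [321.4146813  167.83236053]
```

View pics/w14.png

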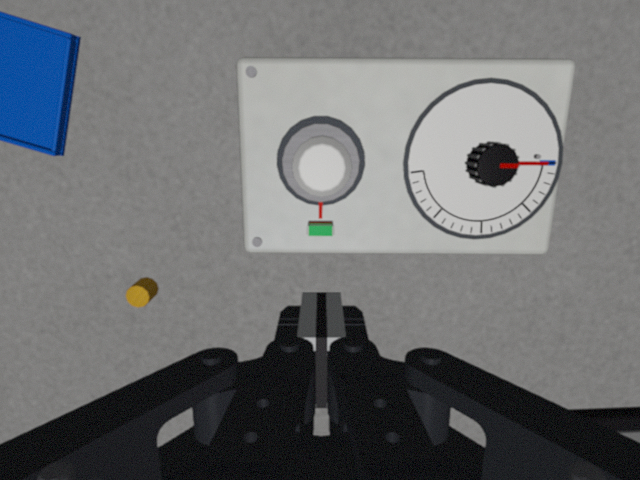

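The cap is still centred on the pad at (321,167), as predicted. The pointer lies on the blue mark at (547,163), and the weight is in place.

```bash
python3 -c "
from h import *
print(hand_in())"
```

```text
the job is handed in; nothing more can be done
None
```

The job is done and handed in at about 25 s of the 69 s allowed.

- **Placing:** I took the white cap from the tray at the 25 N grip setting and stood it on the pad. The last picture shows it upright and within a pixel or two of the pad centre.
- **Tare knob:** I turned it anticlockwise about 144° to the stop. A further 9° of turning did not move the pointer. The last check put the pointer at −0.5° and the blue zero mark at −0.4°, which agree within the measuring error.
- **Proof press:** I held about 12.2 N on the cap's top for some 1.5 s. The readings ran from 11.0 to 13.1 N. The travel of the fingertips suggests nearer 13.5 N, which is also in the band.

Two forces were higher than I wanted:
- A sideways force of up to about 6 N built up during the press. The cap did not visibly move.
- The wrist force read up to about 27 N sideways while turning the knob, because the grip was slightly off its axis.

I saw the brass weight in place in the last picture. I did not measure the other caps, the bottle or the cup again at the end; the arm never worked against them.

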